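Crack the stuck lid of the electrode dry box and hold it ajar

TASK

First move the brittle ceramic torch nozzle off the lid of the blue electrode box and stand it upright on the green rubber pad, gently: light grip, keep it upright, do not drop it. Then take the box lid by its orange bar, pull it free of its sticky seal without letting it fly up, and hold it there, front edge about 25 mm open, so that I can slip a humidity card in. Finish while still holding the bar, with the lid still, and leave everything else on the bench alone.

Things in the scene. Friction and masses are not known exactly. Their poses are not given: they have to be found in the camera images.
- box: Blue steel electrode dry box fixed to the bench at a varying place and yaw, 240 (x) x 180 (y) x 120 mm high without its lid. Origin: centre of its underside on the bench; z up, the front (with a yellow panel) faces its -x. Its grey lid is 12 mm thick, so the closed lid's top is 132 mm above the origin. The lid is hinged along the far top edge: hinge axis along the box's y, through the point (+120, 0, +120) mm in the box's frame.
- lid (a joint): Opening angle of the box lid in rad: 0 shut, growing as the front edge rises. The front edge is 240 mm from the hinge, so 0.105 rad is 25 mm open. The lid weighs about 0.7 kg (varies) and falls shut when let go. A rubber seal at the front sticks it down: pulled up at the bar it needs a peak of about 19 N (17 to 21), highest at the very start; the resistance fades over the first 7 mm of bar travel, after which only about 4 to 7 N at the bar (the lid's weight) is left.
- lid_bar (a point): Orange round bar handle on the lid, 10 mm diameter, 100 mm long along its own y (parallel to the hinge). Origin: the middle of the bar. When shut it is parallel to the lid, its axis 35 mm above the lid's top (167 mm above the bench), 205 mm in front of the hinge and 47 mm above it; two 8 mm posts hold it at +-45 mm along y, the rest is free for fingers. Best pinched from above across its x axis; it can turn between the fingers as the lid tilts.
- nozzle: Pink ceramic torch nozzle, loose, 40 g, 48 mm tall, standing upright on the lid behind the bar at the start. Round: 26 mm diameter for the lower 30 mm, narrowing to 23 mm for the top 12 mm. Origin: centre of its underside, z up. Brittle: it cracks if gripped with more than 45 N (force of each finger); a grip of 20 to 35 N is ample.
- pad: Round green rubber pad fixed to the bench, 100 mm diameter, 8 mm thick. Origin: centre of its underside; its top is 8 mm above the origin.
- spray_can: Bystander: black spray can, 66 mm diameter, 190 mm tall, upright. Origin: centre of its underside.
- brush: Bystander: scrubbing brush with wooden back and red bristles, 170 x 50 x 48 mm high, long along its x. Origin: centre of its underside.
- grinder: Bystander: yellow angle grinder lying on the bench, about 300 mm long along its x (from -160 to +165 mm), up to 110 mm wide at the disc, 73 mm high. Origin: on the bench under its middle.
- puck: Bystander: black rubber puck, 50 mm diameter, 40 mm high. Origin: centre of its underside.
- square: Bystander: small steel try square with a red stock, about 105 x 70 mm, 18 mm high. Origin: on its underside, mid blade.
There are look-alikes about, which are no part of the job. Of the things that look like the nozzle, the smaller one is meant.

How it is judged:
By the outcome, as a careful person would: the job done as asked, in the order asked, and still so for the second after the job is handed in, while the arm keeps its last pose, push and grip.
It also fails if it takes over 54 s, if anything falls off the work surface, if the arm or the gripper's body presses on something with over 40 N, if the wrist force passes 120 N, or if a joint passes its speed limit or range.

ROBOT

A 7-joint arm with a two-finger parallel gripper is mounted at the origin on the work surface. World frame = base frame: x ahead of the robot, y to its left, z up, the work surface at z = 0. Lengths are in m, angles in rad, forces in N, time in s.
With the tool pointing down it reaches from about 0.4 to 0.85 m from the base axis. Payload 10.4 kg.
Tool frame: the origin (TCP) lies on the centre line of the jaws, within the pads' length; the fingertips stand 19 mm ahead of it and the grasp point (between the pads) is the TCP; x points along the fingers, y is the direction in which the jaws open and shut, and the axes are right-handed (so a half turn about x gives the same grasp; the last joint's range is limited). The gripper opens to 85 mm and grips with 20 to 120 N. Pads are 22 mm wide; open, the fingers measure 114 mm over their backs; the gripper's body (76 mm by 85 mm) begins 54 mm behind the grasp point. The pads swing forward as they close: fully open they stand 13 mm farther back than shut.
Start: joints at [-1.24, 0.332, -0.065, 1.46, 0.022, 1.35, -0.088], TCP at [0.217, 0.586, 0.25] pointing down, gripper open.
Joint ranges: [-2.6, 2.6], [-0.5, 2.12], [-1.47, 1.34], [0.16, 2.42], [-1.27, 4.41], [0.06, 2.06], [-2.6, 2.6]. Speed limits (rad/s): [2.22, 2.22, 2.79, 2.79, 3.14, 3.14, 3.14].

INTERFACE

Orientations are given as [roll, pitch, yaw] about the fixed x, y, z axes, in that order (R = Rz(yaw) Ry(pitch) Rx(roll)).
In Python, from rig import sensors, optics, manip gives the robot as it stands. The module is installed in compiled form; this text tells all that it offers.
- The arm moves only by the tool send_rows, never from a script. Its argument "steps" is a list that holds one entry, the list of rows, each a list of 5 numbers: the shift along the tool's x, y, z in m, then the turn about the tool's x in rad, then the closure in counts, from 0 (fully open) to 255 (shut). In form: [[[x, y, z, spin, claw], ...]]. A call has exactly 8 rows; each row shifts and turns the pose as measured when the row begins, along the tool's axes as they then stand; what a row does not reach is not made up. A row lasts 1/8 s, in which the tool goes at most 62.5 mm and 10.7 degrees, less where a joint would pass 70% of its speed; a pose out of reach is approached as far as the arm can. A call is refused whole if a number of a shift passes 0.0625 or a number of a turn 0.188, either way. A call with a gripper value outside its range is refused whole. The fingers move at their own pace and stop on an object; "grip_force" is the grip in N (left out, the last holds). Time passes only in rows, so rows that do not move let the fingers close, or fill a call up. It gives the time, the measured TCP pose, the force and the opening at its end, in the units of the state.
- sensors.sense(): the state, without advancing time (a new reading comes with each control period).
- optics.capture(name): name is "scene" or "top" or "wrist"; returns (picture, depth): 384x512x3 uint8, blue, green, red; 384x512 float32, m along the optical axis (not along the pixel's ray), 0 where there is no reading.
- optics.calibration(name): a dict with "mtx" (3x3 intrinsics, pixels), "rvec" (rotation vector, rad) and "tvec" (3), from world to camera coordinates, as OpenCV has them. Camera axes: x right, y down, z forward; pixel columns grow to the right and rows downward; lengths in m; the calibration is good to about 2 mm. A picture is of the moment at which its call begins: read the wrist's pose just before it. calibration takes no time and is no camera call; for the wrist camera it gives the pose at the moment of the call.
- manip.job_done(): hands the job in, once; it reports no verdict.
The state is a dict: "time_s": time; "qpos": joint angles; "qd": joint speeds; "joint_torque": joint torques, N m; "eef_pos": TCP position; "tool_rot": TCP orientation; "wrist_force": force on the tool from outside, world axes, zero at the start; "torque": the same for the moment, N m; "finger_gap": opening from 0.0 (shut) to 1.0 (fully open).
Only numpy, scipy, OpenCV 4.12 (cv2) and the standard library are available. Lean on these libraries where they do the work, as an engineer would, in place of code of your own. Each camera call takes 0.05 s, during which the arm holds its last target. There are 200 camera calls.

## Working session

There is one attempt and no reset: what is moved stays moved. The work goes in short steps, Python scripts to look and compute and a tool call to move; the robot and the scene stay as the last step left them, time stands still between calls to the robot, and variables do not carry over. Pictures are saved under pics/ and viewed, about 8 in all and at most 12, crops included, and the job is handed in when it is done.

Besides the shell and the picture viewer there is one more tool, called after "Request:" as a command line: name --argument value ..., lists and objects as JSON in quotes. send_rows: Moves the arm, as the interface text tells. Its arguments: {"type":"object","properties":{"steps":{"type":"array","items":{"type":"array","items":{"type":"array","items":{"type":"number"}}}},"grip_force":{"type":"number"}},"required":["steps"]}

```bash
mkdir -p pics; cat > h.py <<'E'
import numpy as np, cv2, pickle
from rig import sensors, optics, manip
def cap(n):
    c=optics.calibration(n); p,d=optics.capture(n); pickle.dump((p,d,c),open(f'{n}.pkl','wb')); return p,d,c
def load(n): return pickle.load(open(f'{n}.pkl','rb'))
def world(n):
    p,d,c=load(n); R=cv2.Rodrigues(np.array(c['rvec'],float))[0]; t=np.array(c['tvec'],float).ravel()
    v,u=np.mgrid[:d.shape[0],:d.shape[1]]; K=np.array(c['mtx'])
    P=np.stack([(u-K[0,2])/K[0,0]*d,(v-K[1,2])/K[1,1]*d,d],-1)
    W=(P-t)@R; W[d==0]=np.nan; return W
E
python3 - <<'E'
from h import *
print(sensors.sense())
for n in('top','scene'):
    p,d,c=cap(n); cv2.imwrite(f'pics/{n}1.png',cv2.resize(p,(768,576),interpolation=cv2.INTER_CUBIC))
E
```

```text
{'time_s': 0.0, 'qpos': array([-1.23962375,  0.33287444, -0.06469056,  1.46094936,  0.02161219,
        1.34989059, -0.08850809]), 'qd': array([ 0.00136419,  0.00013979,  0.00087545, -0.0002331 ,  0.00071513,
       -0.0001306 ,  0.00032557]), 'joint_torque': array([-5.23032941e-04, -6.25452805e+01,  4.86087624e-02, -3.91594255e+01,
        1.62628584e-02,  1.01573273e-02, -4.10758062e-06]), 'eef_pos': array([0.21641641, 0.5859633 , 0.24951045]), 'tool_rot': array([-1.51387928,  1.56937044, -1.86764503]), 'wrist_force': array([-0.00391313,  0.12189837, -0.15840294]), 'torque': array([-0.05737731, -0.0483033 ,  0.03110189]), 'finger_gap': 0.9993046484434556}
```

View pics/top1.png

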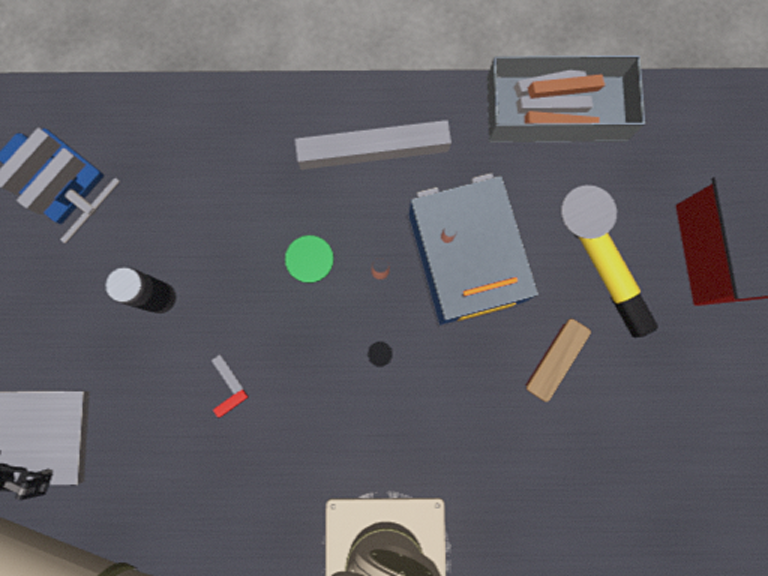

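View pics/scene1.png

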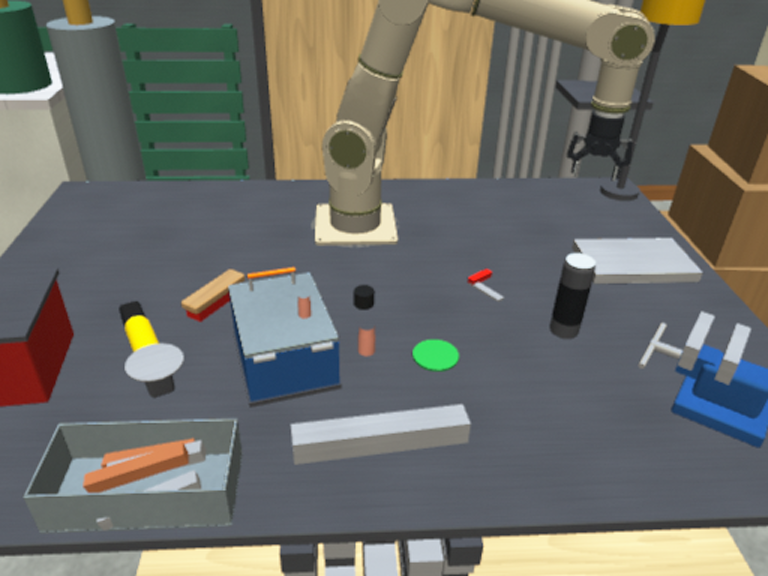

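```bash
python3 - <<'E'
from h import *
W=world('top'); p=load('top')[0].astype(int); z=W[...,2]
b,g,r=p[...,0],p[...,1],p[...,2]
def roi(u0,u1,v0,v1):
    m=np.zeros(z.shape,bool); m[v0:v1,u0:u1]=1; return m
box=roi(270,362,112,218)
lid=box&(abs(z-.132)<.006)&(abs(r-g)<40)
pts=W[lid][:,:2]; rc=cv2.minAreaRect(pts.astype(np.float32)); print('lid',lid.sum(),rc, np.median(z[lid]))
bar=box&(r>180)&(g>80)&(b<90)&(z>.15); bp=W[bar]; c=bp.mean(0); ev=np.linalg.svd(bp[:,:2]-c[:2])[2][0]
print('bar',bar.sum(),c,np.degrees(np.arctan2(ev[1],ev[0])),np.ptp((bp[:,:2]-c[:2])@ev),z[bar].max())
pad=(g>180)&(r<100)&(b<130); print('pad',pad.sum(),W[pad].mean(0),np.nanmin(W[pad],0),np.nanmax(W[pad],0))
for nm,m in(('noz',roi(285,312,145,168)&(z>.140)),('look',roi(240,264,172,190)&(z>.012))):
    q=W[m]; t=q[q[:,2]>np.percentile(q[:,2],90)-.004]
    print(nm,len(q),len(t),t.mean(0),t.min(0),t.max(0),q.min(0),q.max(0))
# scene cross-check
W=world('scene'); p=load('scene')[0].astype(int); z=W[...,2]
b,g,r=p[...,0],p[...,1],p[...,2]
for nm,m in(('noz',roi(196,210,190,214)),('look',roi(236,252,214,240))):
    m&=(r>b+40); q=W[m]; print(nm,len(q),np.nanpercentile(q,[2,50,98],axis=0))
m=roi(160,200,170,190)&(r>180)&(b<90); print('bar',np.nanmean(W[m],0),m.sum())
pad=(g>180)&(r<100)&(b<130); print('pad',np.nanmean(W[pad],0))
E
```

```text
lid 5063 ((0.6045327186584473, -0.1696031540632248), (0.2517939805984497, 0.18137390911579132), 14.864156723022461) 0.1332974848613423
bar 111 [ 0.51600616 -0.18943483  0.17215696] -75.36566867944696 0.09650747817827131 0.17823829783436435
pad 734 [nan nan nan] [0.55321934 0.10771844 0.00150985] [0.64900278 0.20205242 0.01731878]
noz 42 9 [ 0.61028346 -0.11789204  0.17399283] [ 0.60664427 -0.13015203  0.16888523] [ 0.61937359 -0.10856502  0.18283456] [ 0.60522592 -0.13708887  0.14010594] [ 0.62901531 -0.10026421  0.18283456]
look 57 9 [0.56259396 0.00455604 0.06156434] [ 0.56027522 -0.00740071  0.05649343] [0.56818842 0.0165459  0.06769049] [ 0.55827499 -0.01091413  0.01210849] [0.59342785 0.0229374  0.06769049]
noz 100 [[ 0.61954989 -0.1291535   0.13491125]
 [ 0.62654541 -0.1181467   0.15620101]
 [ 0.6314927  -0.10795919  0.17696793]]
look 183 [[ 5.75613791e-01 -8.29766999e-03  4.04324495e-04]
 [ 5.89327696e-01  7.46275044e-03  3.43405323e-02]
 [ 5.95602414e-01  2.47694991e-02  6.63582549e-02]]
bar [ 0.45220801 -0.19640802  0.12880451] 91
pad [0.60153098 0.15699329 0.00679592]
```

```bash
cat >> h.py <<'E'
from scipy.spatial.transform import Rotation as Ro
def go(target,yaw=None):
    s=sensors.sense(); R=Ro.from_euler('xyz',s['tool_rot']).as_matrix()
    d=R.T@(np.array(target)-s['eef_pos'])
    print('t',s['time_s'],'pos',s['eef_pos'].round(4),'tool d(mm)',(d*1000).round(1),'gap',round(s['finger_gap'],3),'F',s['wrist_force'].round(1),'q7',s['qpos'][6].round(2))
    if yaw is not None:
        y=R.T@[np.cos(yaw),np.sin(yaw),0]; a=np.arctan2(y[2],y[1]); print('spin',a,'alt',a-np.sign(a)*np.pi)
    print('R',R.round(3).tolist())
E
python3 -c "
from h import *
go([.617,-.118,.25],np.radians(14.8))"
```

```text
t 0.1 pos [0.2164 0.586  0.2496] tool d(mm) [ 3.000e-01 -5.216e+02  6.197e+02] gap 1.005 F [ 1.   0.6 -0.2] q7 -0.09
spin 0.9586755345402669 alt -2.1829171190495265
R [[-0.0, 0.346, 0.938], [-0.001, 0.938, -0.346], [-1.0, -0.001, 0.0]]
```

Request:
send_rows --steps '[[[0,-0.04,0.047,0,0],[0,-0.04,0.047,0,0],[0,-0.04,0.047,0,0],[0,-0.04,0.047,0,0],[0,-0.04,0.047,0,0],[0,-0.04,0.047,0,0],[0,-0.04,0.047,0,0],[0,-0.04,0.047,0,0]]]' --grip_force 25

```text
time_s: 1.1
eef_pos: [0.4586, 0.1517, 0.2468]
tool_rot: [-2.129, 1.566, -2.474]
wrist_force: [1.8, -0.0, 0.7]
finger_gap: 0.998
```

```bash
python3 -c "
from h import *
go([.617,-.118,.25],np.radians(14.8))"
```

```text
t 1.1 pos [0.4586 0.1517 0.2468] tool d(mm) [  -3.  -200.1  240.3] gap 0.998 F [ 1.8 -0.   0.7] q7 0.82
spin 0.9671027297171914 alt -2.174489923872602
R [[-0.004, 0.339, 0.941], [-0.003, 0.941, -0.339], [-1.0, -0.004, -0.002]]
```

Request:
send_rows --steps '[[[0,-0.04,0.048,0,0],[0,-0.04,0.048,0,0],[0,-0.04,0.048,0,0],[0,-0.04,0.048,0,0],[0,-0.03,0.036,0,0],[0,0,0,0.17,0],[0,0,0,0.17,0],[0,0,0,0.17,0]]]'

```text
time_s: 2.1
eef_pos: [0.608, -0.1132, 0.2445]
tool_rot: [-1.571, 1.562, -2.447]
wrist_force: [0.2, 0.4, 0.3]
finger_gap: 1.002
```

Request:
send_rows --steps '[[[0,0,0,0.17,0],[0,0,0,0.17,0],[0,0,0,0.1,0],[0,0,0,0,0],[0,0,0,0,0],[0,0,0,0,0],[0,0,0,0,0],[0,0,0,0,0]]]'

```text
time_s: 3.1
eef_pos: [0.607, -0.1128, 0.2425]
tool_rot: [-1.326, 1.559, -2.652]
wrist_force: [-0.3, -0.5, 0.0]
finger_gap: 0.997
```

```bash
python3 -c "
from h import *
go([.617,-.118,.25],np.radians(14.8))
p,d,c=cap('wrist'); cv2.imwrite('pics/w1.png',p)
W=world('wrist'); print(W[192,256])"
```

```text
t 3.1 pos [ 0.607  -0.1128  0.2425] tool d(mm) [-7.6  8.3  7.5] gap 0.997 F [-0.3 -0.5  0. ] q7 0.54
spin -0.013559405921282115 alt 3.128033247668511
R [[-0.011, 0.97, 0.242], [-0.006, 0.242, -0.97], [-1.0, -0.012, 0.003]]
[ 0.60602329 -0.11239095  0.1385677 ]
```

View pics/w1.png

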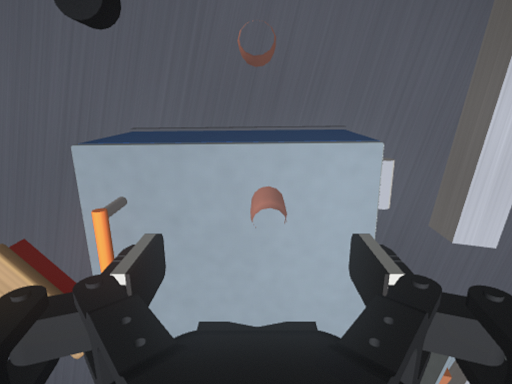

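```bash
python3 - <<'E'
from h import *
W=world('wrist'); p=load('wrist')[0].astype(int); z=W[...,2]; b,g,r=p[...,0],p[...,1],p[...,2]
m=np.zeros(z.shape,bool); m[180:232,240:296]=1; m&=(z>.138)
q=W[m]; print(len(q),np.percentile(q,[1,50,99],axis=0).round(4).tolist())
t=W[m&(z>.174)]; print('top',len(t),t.mean(0),cv2.minEnclosingCircle(t[:,:2].astype(np.float32)),np.median(t[:,2]))
w=W[m&(z<.160)]; A=np.c_[2*w[:,:2],np.ones(len(w))]; s=np.linalg.lstsq(A,(w[:,:2]**2).sum(1),rcond=None)[0]; print('side fit',s[:2],np.sqrt(s[2]+s[0]**2+s[1]**2))
m=np.zeros(z.shape,bool); m[150:290,80:130]=1; m&=(r>150)&(b<90); q=W[m]; q=q[q[:,2]>.15]
print('bar',len(q),q.mean(0),q[:,2].max()); 
lid=(abs(z-.132)<.005); lid[:, :70]=0; rc=cv2.minAreaRect(W[lid][:,:2].astype(np.float32)); print(rc,np.median(z[lid]))
e=np.argwhere(lid); 
# near +y edge of lid line: top edge row per column
pts=np.array([W[np.argmax(lid[:,u]),u] for u in range(100,370,5)]); f=cv2.fitLine(pts[:,:2].astype(np.float32),cv2.DIST_HUBER,0,.01,.01).ravel(); print('edge',np.degrees(np.arctan2(f[1],f[0])),f)
E
```

```text
680 [[0.6039, -0.1218, 0.1385], [0.613, -0.1092, 0.1633], [0.6279, -0.1065, 0.1797]]
top 100 [ 0.61372819 -0.11058292  0.17688397] ((0.6160355806350708, -0.11657366901636124), 0.010958706960082054) 0.1767241794485731
side fit [ 0.61662772 -0.11937558] 0.012702839570592268
bar 743 [ 0.50962949 -0.16102009  0.17170301] 0.267095671358627
((0.6012624502182007, -0.16650041937828064), (0.24926450848579407, 0.17656297981739044), 14.585967063903809) 0.13184449501032122
edge 14.6563835 [ 0.96746063  0.25302154  0.5764726  -0.0820866 ]
```

Request:
send_rows --steps '[[[0,0.009,0.009,0,0],[0,0,0,-0.013,0],[0.015,0,0,0,0],[0.015,0,0,0,0],[0.015,0,0,0,0],[0.01,0,0,0,0],[0,0,0,0,0],[0,0,0,0,0]]]'

```text
time_s: 4.15
eef_pos: [0.6174, -0.1201, 0.1821]
tool_rot: [-1.408, 1.557, -2.72]
wrist_force: [1.2, 0.4, 0.2]
finger_gap: 0.998
```

```bash
python3 -c "
from h import *
go([.6165,-.119,.159],np.radians(14.7))"
```

```text
t 4.15 pos [ 0.6174 -0.1201  0.1821] tool d(mm) [23.1 -0.3 -1.3] gap 0.998 F [1.2 0.4 0.2] q7 0.6
spin 0.0022350353238961285 alt -3.139357618265897
R [[-0.013, 0.967, 0.256], [-0.006, 0.256, -0.967], [-1.0, -0.014, 0.002]]
```

Request:
send_rows --steps '[[[0.011,0,-0.001,0,0],[0.01,0,0,0,0],[0,0,0,0,120],[0,0,0,0,255],[0,0,0,0,255],[0,0,0,0,255],[0,0,0,0,255],[0,0,0,0,255]]]' --grip_force 25

```text
time_s: 5.15
eef_pos: [0.6175, -0.1193, 0.1608]
tool_rot: [-1.342, 1.558, -2.654]
wrist_force: [-0.4, 0.0, -1.0]
finger_gap: 0.291
```

```bash
python3 -c "
from h import *
go([.6165,-.119,.159],np.radians(14.7))
p,d,c=cap('wrist'); cv2.imwrite('pics/w2.png',p)"
```

```text
t 5.15 pos [ 0.6175 -0.1193  0.1608] tool d(mm) [ 1.9 -0.9 -0.5] gap 0.291 F [-0.4  0.  -1. ] q7 0.6
spin 0.002319096854788516 alt -3.1392735567350045
R [[-0.011, 0.967, 0.256], [-0.006, 0.256, -0.967], [-1.0, -0.012, 0.003]]
```

View pics/w2.png

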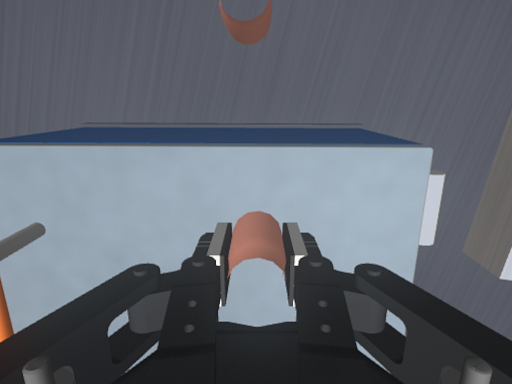

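Request:
send_rows --steps '[[[0,0,0,0,255],[-0.004,0,0,0,255],[-0.008,0,0,0,255],[-0.012,0,0,0,255],[-0.012,0,0,0,255],[-0.012,0,0,0,255],[-0.008,0,0,0,255],[0,0,0,0,255]]]'

```text
time_s: 6.2
eef_pos: [0.6186, -0.1191, 0.2222]
tool_rot: [-1.244, 1.56, -2.556]
wrist_force: [-0.4, 0.6, -1.0]
finger_gap: 0.292
```

```bash
python3 -c "
from h import *
go([.6015,.156,.215],np.radians(14.7))"
```

```text
t 6.2 pos [ 0.6186 -0.1191  0.2222] tool d(mm) [   5.7   53.9 -270.3] gap 0.292 F [-0.4  0.6 -1. ] q7 0.58
spin 0.0022553819997722492 alt -3.139337271590021
R [[-0.009, 0.967, 0.256], [-0.006, 0.256, -0.967], [-1.0, -0.01, 0.003]]
```

Request:
send_rows --steps '[[[0,0.002,-0.01,0,255],[0,0.004,-0.022,0,255],[0,0.007,-0.034,0,255],[0,0.009,-0.045,0,255],[0,0.01,-0.05,0,255],[0,0.009,-0.045,0,255],[0,0.007,-0.034,0,255],[0,0.004,-0.02,0,255]]]'

```text
time_s: 7.2
eef_pos: [0.5988, 0.1572, 0.2166]
tool_rot: [-1.42, 1.555, -2.732]
wrist_force: [-1.0, -0.2, -0.3]
finger_gap: 0.293
```

```bash
python3 -c "
from h import *
p,d,c=cap('wrist'); cv2.imwrite('pics/w3.png',p)
go([.6015,.156,.037],np.radians(14.7))"
```

```text
t 7.25 pos [0.5984 0.1601 0.2164] tool d(mm) [179.3   4.9   4.5] gap 0.291 F [-0.8  2.8 -0.5] q7 0.1
spin 0.004534230906154082 alt -3.137058422683639
R [[-0.015, 0.966, 0.258], [-0.005, 0.258, -0.966], [-1.0, -0.016, 0.001]]
```

View pics/w3.png

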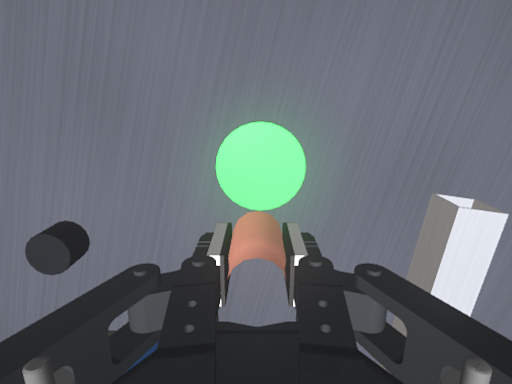

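```bash
python3 -c "
from h import *
W=world('wrist'); p=load('wrist')[0].astype(int)
m=(p[...,1]>180)&(p[...,2]<110)&(p[...,0]<150); q=W[m]; q=q[np.isfinite(q[:,0])]; print(len(q),np.median(q,0),cv2.minEnclosingCircle(q[:,:2].astype(np.float32)))
go([.6015,.156,.037])"
```

```text
77 [0.61523999 0.19324292 0.00653848] ((0.6007617712020874, 0.15483295917510986), 0.05121971294283867)
t 7.25 pos [0.5984 0.1601 0.2164] tool d(mm) [179.3   4.9   4.5] gap 0.291 F [-0.8  2.8 -0.5] q7 0.1
R [[-0.015, 0.966, 0.258], [-0.005, 0.258, -0.966], [-1.0, -0.016, 0.001]]
```

Request:
send_rows --steps '[[[0.01,0.003,0.004,0,255],[0.02,0.001,0,0,255],[0.03,0,0,0,255],[0.03,0,0,0,255],[0.03,0,0,0,255],[0.02,0,0,0,255],[0.01,0,0,0,255],[0,0,0,0,255]]]'

```text
time_s: 8.25
eef_pos: [0.5998, 0.1433, 0.0533]
tool_rot: [-1.271, 1.547, -2.596]
wrist_force: [-0.6, 0.5, 0.2]
finger_gap: 0.296
```

```bash
python3 -c "
from h import *
go([.6015,.156,.037],np.radians(14.7))"
```

```text
t 8.25 pos [0.5998 0.1433 0.0533] tool d(mm) [ 16.1   5.1 -12.1] gap 0.296 F [-0.6  0.5  0.2] q7 0.18
spin -0.010187944440039454 alt 3.131404709149754
R [[-0.02, 0.97, 0.244], [-0.012, 0.244, -0.97], [-1.0, -0.023, 0.007]]
```

Request:
send_rows --steps '[[[0,0.002,-0.005,0,255],[0,0.002,-0.005,0.01,255],[0,0.001,-0.001,0,255],[0.004,0,0,0,255],[0.004,0,0,0,255],[0.003,0,0,0,255],[0,0,0,0,255],[0,0,0,0,255]]]'

```text
time_s: 9.25
eef_pos: [0.6034, 0.1561, 0.0435]
tool_rot: [-1.232, 1.551, -2.568]
wrist_force: [0.3, -0.1, -0.3]
finger_gap: 0.288
```

```bash
python3 -c "
from h import *
go([.601,.155,.037],np.radians(14.7))"
```

```text
t 9.25 pos [0.6034 0.1561 0.0435] tool d(mm) [ 6.6 -2.4  0.4] gap 0.288 F [ 0.3 -0.1 -0.3] q7 0.16
spin -0.021018136704832737 alt 3.1205745168849606
R [[-0.017, 0.972, 0.233], [-0.011, 0.233, -0.972], [-1.0, -0.019, 0.007]]
```

Request:
send_rows --steps '[[[0.003,0,0,0,255],[0.002,0,0,0,255],[0.001,0,0,0,255],[0,0,0,0,255],[0,0,0,0,255],[0,0,0,0,255],[0,0,0,0,255],[0,0,0,0,255]]]'

```text
time_s: 10.25
eef_pos: [0.6034, 0.156, 0.0374]
tool_rot: [-1.229, 1.551, -2.564]
wrist_force: [-0.3, 0.2, -0.5]
finger_gap: 0.295
```

```bash
python3 -c "
from h import *
go([.601,.155,.037],np.radians(14.7))"
```

```text
t 10.25 pos [0.6034 0.156  0.0374] tool d(mm) [ 0.4 -2.6  0.4] gap 0.295 F [-0.3  0.2 -0.5] q7 0.16
spin -0.021030545514226125 alt 3.1205621080755668
R [[-0.017, 0.972, 0.233], [-0.011, 0.233, -0.972], [-1.0, -0.019, 0.007]]
```

Request:
send_rows --steps '[[[0.0006,0,0,0,255],[0,0,0,0,255],[0,0,0,0,255],[0.0005,0,0,0,255],[0,0,0,0,255],[0,0,0,0,255],[0,0,0,0,255],[0,0,0,0,255]]]'

```text
time_s: 11.25
eef_pos: [0.6035, 0.156, 0.0367]
tool_rot: [-1.241, 1.551, -2.576]
wrist_force: [-0.3, -0.6, 1.9]
finger_gap: 0.296
```

```bash
python3 -c "
from h import *
go([.601,.155,.037])
W=0
p,d,c=cap('scene'); cv2.imwrite('pics/s2.png',cv2.resize(p[170:270,230:350],(720,600),interpolation=cv2.INTER_CUBIC))"
```

```text
t 11.25 pos [0.6035 0.156  0.0367] tool d(mm) [-0.2 -2.7  0.4] gap 0.296 F [-0.3 -0.6  1.9] q7 0.16
R [[-0.016, 0.972, 0.233], [-0.01, 0.233, -0.972], [-1.0, -0.018, 0.006]]
```

View pics/s2.png

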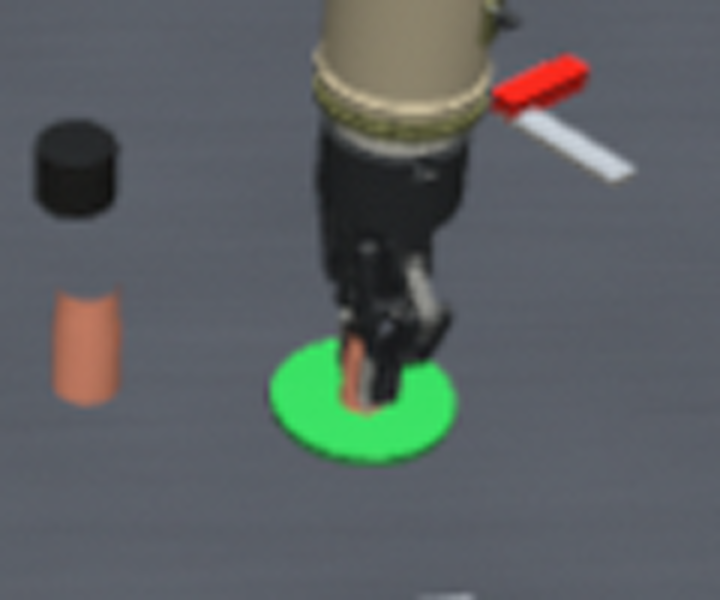

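Request:
send_rows --steps '[[[0,0,0,0,165],[0,0,0,0,150],[0,0,0,0,120],[0,0,0,0,90],[0,0,0,0,50],[0,0,0,0,20],[0,0,0,0,0],[-0.01,0,0,0,0]]]'

```text
time_s: 12.3
eef_pos: [0.6032, 0.156, 0.0463]
tool_rot: [-1.244, 1.55, -2.58]
wrist_force: [0.0, -0.9, -0.3]
finger_gap: 1.003
```

Request:
send_rows --steps '[[[-0.02,0,0,0,0],[-0.03,0,0,0,0],[-0.035,0,0,0,0],[-0.035,0,0,0,0],[-0.035,0,0,0,0],[-0.025,0,0,0,0],[-0.01,0,0,0,0],[0,0,0,0,0]]]'

```text
time_s: 13.3
eef_pos: [0.6075, 0.1569, 0.2537]
tool_rot: [-1.111, 1.559, -2.449]
wrist_force: [0.2, -0.0, -0.8]
finger_gap: 1.004
```

```bash
python3 -c "
from h import *
go([.516,-.189,.25],np.radians(14.7))
p,d,c=cap('scene'); cv2.imwrite('pics/s3.png',cv2.resize(p[140:270,110:350],(800,433),interpolation=cv2.INTER_CUBIC))
cap('top')"
```

```text
t 13.3 pos [0.6075 0.1569 0.2537] tool d(mm) [   7.1 -169.   315.4] gap 1.004 F [ 0.2 -0.  -0.8] q7 0.08
spin -0.023308591725860472 alt 3.1182840618639327
R [[-0.009, 0.973, 0.231], [-0.007, 0.231, -0.973], [-1.0, -0.01, 0.005]]
```

View pics/s3.png

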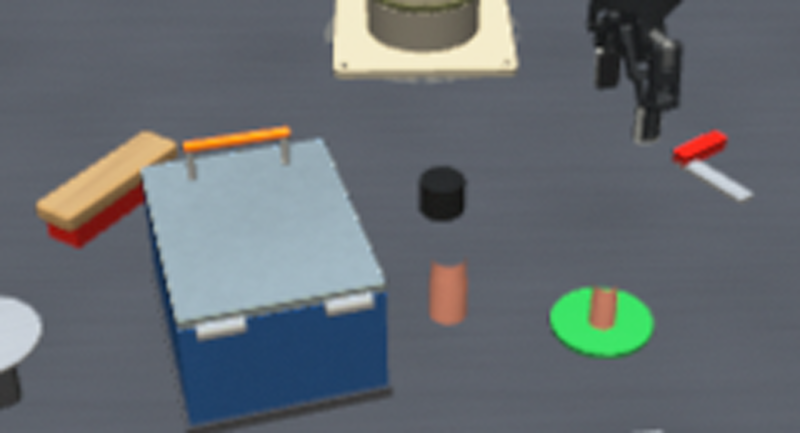

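Request:
send_rows --steps '[[[0,-0.014,0.026,0,0],[0,-0.027,0.05,0,0],[0,-0.028,0.053,0,0],[0,-0.028,0.053,0,0],[0,-0.028,0.053,0,0],[0,-0.024,0.045,0,0],[0,-0.012,0.024,0,0],[0,0,0,-0.023,0]]]'

```text
time_s: 14.4
eef_pos: [0.5138, -0.1849, 0.2475]
tool_rot: [-1.411, 1.544, -2.723]
wrist_force: [0.1, 1.0, 0.2]
finger_gap: 1.0
```

Request:
send_rows --steps '[[[0,0,0,0,0],[0,0,0,0,0],[0,0,0,0,0],[0,0,0,0,0],[0,0,0,0,0],[0,0,0,0,0],[0,0,0,0,0],[0,0,0,0,0]]]'

```text
time_s: 15.4
eef_pos: [0.5148, -0.1804, 0.246]
tool_rot: [-1.472, 1.542, -2.777]
wrist_force: [0.8, 0.1, 0.3]
finger_gap: 1.002
```

```bash
python3 - <<'E'
from h import *
go([.515,-.189,.19],np.radians(14.7))
p,d,c=cap('wrist'); cv2.imwrite('pics/w4.png',p)
W=world('wrist'); z=W[...,2]; p=p.astype(int)
m=(p[...,2]>150)&(p[...,0]<90)&(p[...,1]>60)&(z>.155)&(z<.19); q=W[m]
lo,hi=q.min(0),q.max(0); c=q.mean(0); ev=np.linalg.svd(q[:,:2]-c[:2])[2][0]; s=(q[:,:2]-c[:2])@ev
print(len(q),'mean',c,'mid',c[:2]+ev*(s.min()+s.max())/2,'len',np.ptp(s),'ang',np.degrees(np.arctan2(ev[1],ev[0])),'z',np.percentile(q[:,2],[5,50,95]))
E
```

```text
t 15.4 pos [ 0.5148 -0.1804  0.246 ] tool d(mm) [56.1 -0.4  8.2] gap 1.002 F [0.8 0.1 0.3] q7 0.65
spin 0.00843901706917718 alt -3.133153636520616
R [[-0.027, 0.965, 0.262], [-0.01, 0.262, -0.965], [-1.0, -0.029, 0.003]]
1129 mean [ 0.51588908 -0.1909482   0.17029063] mid [ 0.51588467 -0.19093101] len 0.09955932263598088 ang 104.38776354290125 z [0.16822898 0.17045921 0.17184624]
```

View pics/w4.png

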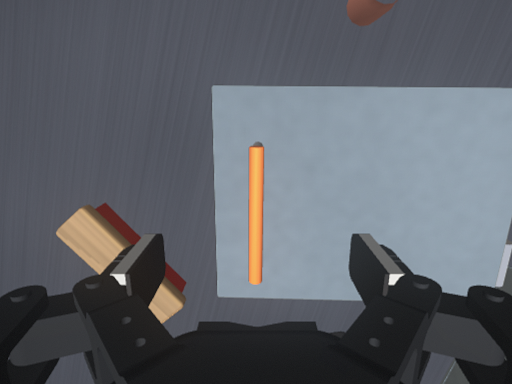

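Request:
send_rows --steps '[[[0,0,0.005,0.008,0],[0,0,0.005,0,0],[0.01,0.001,0,0,0],[0.015,0,0,0,0],[0.015,0,0,0,0],[0.01,0,0,0,0],[0,0,0,0,0],[0,0,0,0,0]]]'

```text
time_s: 16.45
eef_pos: [0.5164, -0.191, 0.1914]
tool_rot: [-1.485, 1.54, -2.8]
wrist_force: [-0.2, 0.3, 0.2]
finger_gap: 0.994
```

```bash
python3 -c "
from h import *
go([.516,-.191,.166],np.radians(14.6))"
```

```text
t 16.45 pos [ 0.5164 -0.191   0.1914] tool d(mm) [25.4  0.4 -0.2] gap 0.994 F [-0.2  0.3  0.2] q7 0.7
spin 0.0013368770361106529 alt -3.1402557765536825
R [[-0.029, 0.967, 0.253], [-0.01, 0.253, -0.967], [-1.0, -0.031, 0.003]]
```

Request:
send_rows --steps '[[[0.01,0,0,0,0],[0.01,0,0,0,0],[0.005,0,0,0,0],[0,0,0,0,120],[0,0,0,0,200],[0,0,0,0,255],[0,0,0,0,255],[0,0,0,0,255]]]' --grip_force 60

```text
time_s: 17.45
eef_pos: [0.5147, -0.1918, 0.1656]
tool_rot: [-1.514, 1.539, -2.829]
wrist_force: [-8.5, 0.6, 4.6]
finger_gap: 0.093
```

Request:
send_rows --steps '[[[0,0,0,0,255],[0,0,0,0,255],[0,0,0,0,255],[0,0,0,0,255],[0,0,0,0,255],[0,0,0,0,255],[0,0,0,0,255],[0,0,0,0,255]]]'

```text
time_s: 18.45
eef_pos: [0.5146, -0.1919, 0.1656]
tool_rot: [-1.517, 1.539, -2.832]
wrist_force: [-1.6, 0.4, 0.4]
finger_gap: 0.096
```

```bash
python3 -c "
from h import *
go([.516,-.191,.167],np.radians(14.6))
p,d,c=cap('wrist'); cv2.imwrite('pics/w5.png',p)"
```

```text
t 18.45 pos [ 0.5146 -0.1919  0.1656] tool d(mm) [-1.4  1.6 -0.5] gap 0.096 F [-1.6  0.4  0.4] q7 0.71
spin 0.00044634702557808483 alt -3.141146306564215
R [[-0.031, 0.967, 0.253], [-0.01, 0.252, -0.968], [-0.999, -0.032, 0.002]]
```

View pics/w5.png

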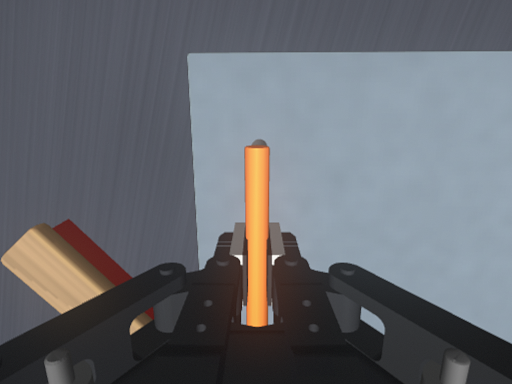

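Request:
send_rows --steps '[[[-0.0005,0,0,0,255],[-0.001,0,0,0,255],[-0.001,0,0,0,255],[-0.001,0,0,0,255],[-0.0015,0,0,0,255],[-0.0015,0,0,0,255],[-0.0015,0,0,0,255],[-0.0015,0,0,0,255]]]'

```text
time_s: 19.5
eef_pos: [0.5168, -0.1912, 0.1751]
tool_rot: [-1.429, 1.541, -2.743]
wrist_force: [5.9, -1.2, -8.2]
finger_gap: 0.097
```

```bash
python3 -c "
from h import *
go([.516,-.191,.167])"
```

```text
t 19.5 pos [ 0.5168 -0.1912  0.1751] tool d(mm) [ 8.1 -0.5 -0.5] gap 0.097 F [ 5.9 -1.2 -8.2] q7 0.71
R [[-0.027, 0.967, 0.254], [-0.011, 0.254, -0.967], [-1.0, -0.029, 0.004]]
```

```bash
cat >> h.py <<'E'
def lidang(n='wrist'):
    cap(n); W=world(n); p=load(n)[0].astype(int)
    c=np.array([.598,-.1685]); a=np.radians(14.6); X=(W[...,0]-c[0])*np.cos(a)+(W[...,1]-c[1])*np.sin(a); Y=-(W[...,0]-c[0])*np.sin(a)+(W[...,1]-c[1])*np.cos(a)
    z=W[...,2]; g=(p.max(-1)-p.min(-1)<45)&(p.mean(-1)>90)
    m=g&(X>-.10)&(X<.09)&(abs(Y)<.08)&(z>.120+(.12-X)*-.01)&(z<.165)
    x=X[m];zz=z[m]
    for _ in range(4):
        k=np.polyfit(x,zz,1); r=abs(zz-np.polyval(k,x))<.004; x,zz=x[r],zz[r]
    print(n,'angle',-np.arctan(k[0]),len(x),'z hinge',np.polyval(k,.12),'z front',np.polyval(k,-.12))
E
python3 -c "
from h import *
lidang('wrist');lidang('scene');go([.5,-.19,.19])"
```

```text
wrist angle 0.045643013884791375 56799 z hinge 0.13196735106914484 z front 0.14292928773731542
scene angle 0.04601875393642921 2007 z hinge 0.1306446170546389 z front 0.14169692101719164
t 19.6 pos [ 0.5168 -0.1912  0.1752] tool d(mm) [-14.4 -16.4  -5.4] gap 0.091 F [ 5.5 -1.1 -7.4] q7 0.71
R [[-0.027, 0.967, 0.254], [-0.011, 0.254, -0.967], [-1.0, -0.029, 0.004]]
```

Request:
send_rows --steps '[[[-0.0015,0.0005,0,0,255],[-0.0015,0.0005,0,0,255],[-0.0015,0.0005,0,0,255],[-0.0015,0.0005,0,0,255],[-0.0015,0.0005,0,0,255],[-0.001,0.0003,0,0,255],[0,0,0,0,255],[0,0,0,0,255]]]'

```text
time_s: 20.6
eef_pos: [0.5193, -0.1906, 0.1838]
tool_rot: [-1.441, 1.54, -2.755]
wrist_force: [2.8, -1.0, -7.7]
finger_gap: 0.094
```

```bash
python3 -c "
from h import *
lidang('wrist');lidang('scene');go([.521,-.190,.187])"
```

```text
wrist angle 0.08873739289583697 57465 z hinge 0.1319684789677684 z front 0.1533215296598832
scene angle 0.08821992451142348 2119 z hinge 0.13059974479650574 z front 0.15182762573986167
t 20.7 pos [ 0.5193 -0.1906  0.1838] tool d(mm) [-3.2  1.7 -0.2] gap 0.093 F [ 3.6 -2.  -8.2] q7 0.7
R [[-0.029, 0.967, 0.254], [-0.012, 0.253, -0.967], [-1.0, -0.031, 0.004]]
```

Need about 0.0165 rad more, so 3.3 mm at the bar.

Request:
send_rows --steps '[[[-0.0012,0.0005,0,0,255],[-0.0012,0.0005,0,0,255],[-0.0009,0.0004,0,0,255],[0,0,0,0,255],[0,0,0,0,255],[0,0,0,0,255],[0,0,0,0,255],[0,0,0,0,255]]]'

```text
time_s: 21.7
eef_pos: [0.5203, -0.1903, 0.187]
tool_rot: [-1.455, 1.539, -2.77]
wrist_force: [2.2, -2.0, -8.1]
finger_gap: 0.088
```

```bash
python3 -c "
from h import *
lidang('wrist');lidang('scene');go([.521,-.190,.187])"
```

```text
wrist angle 0.10479418930911949 57726 z hinge 0.13198647051774798 z front 0.15722954867241318
scene angle 0.10428915975151339 2161 z hinge 0.13058289596930747 z front 0.15570343264815914
t 21.8 pos [ 0.5204 -0.1903  0.1871] tool d(mm) [ 0.   0.7 -0.1] gap 0.089 F [ 2.5 -1.4 -7.6] q7 0.7
R [[-0.03, 0.967, 0.254], [-0.012, 0.253, -0.967], [-0.999, -0.032, 0.004]]
```

Request:
send_rows --steps '[[[0,0,0,0,255],[0,0,0,0,255],[0,0,0,0,255],[0,0,0,0,255],[0,0,0,0,255],[0,0,0,0,255],[0,0,0,0,255],[0,0,0,0,255]]]'

```text
time_s: 22.8
eef_pos: [0.5204, -0.1903, 0.187]
tool_rot: [-1.453, 1.539, -2.768]
wrist_force: [2.5, -2.3, -7.5]
finger_gap: 0.091
```

```bash
python3 -c "
from h import *
lidang('wrist');lidang('scene');go([.521,-.190,.187])
p=load('scene')[0]; cv2.imwrite('pics/s4.png',cv2.resize(p,(768,576)))"
```

```text
wrist angle 0.1049042394077231 57703 z hinge 0.13197261202649502 z front 0.1572423947030085
scene angle 0.10326560737958952 2155 z hinge 0.13069691992313898 z front 0.15556913928308203
t 22.9 pos [ 0.5204 -0.1903  0.1871] tool d(mm) [ 0.   0.7 -0.2] gap 0.094 F [ 3.  -1.9 -7.1] q7 0.7
R [[-0.03, 0.967, 0.253], [-0.012, 0.253, -0.967], [-0.999, -0.032, 0.004]]
```

View pics/s4.png

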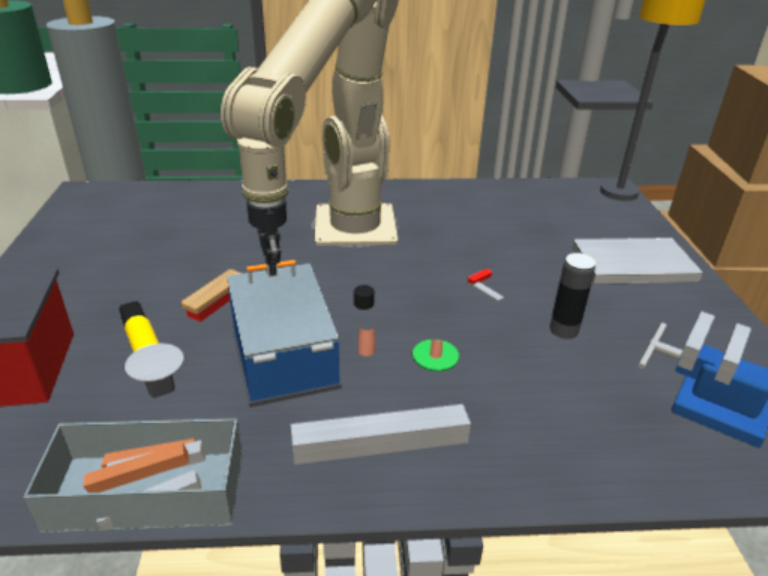

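The picture shows the nozzle standing on the pad (436,348), the gripper on the bar (272,266), and the rest of the bench as it was.

```bash
python3 -c "
from rig import manip
print(manip.job_done())"
```

```text
the job is handed in; nothing more can be done
None
```

The job is done and handed in at about 23 s. The nozzle stands on the green pad, and the gripper is holding the lid still, about 25 mm open at the front edge.

- **Nozzle:** I gripped it at 25 N and lowered it until about 2 N of contact showed on the pad. After release the camera showed it standing upright near the pad's centre.
- **Lid:** I pinched the bar at 60 N and pulled in steps of about 1 mm. The seal let go during the first pull call. I had no reading of the peak force, and the lid was 9.5 mm up at the bar when that call ended.
- **Last checks:** The lid angle was 0.105 rad by the wrist camera and 0.103 rad by the scene camera, which is about 25 mm. Over a 1 s hold the gripper position stayed the same to within 0.1 mm, with about 7.5 N of vertical load on it. In the last picture the other things on the bench looked unmoved.
- **Small disagreements:** The tool ended tilted about 1.8°. The gripper's opening reads about 1.5 mm less than the given diameters, both on the nozzle and on the bar. No check failed.

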